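Seat the cells in the spectrophotometer and push its lid shut

TASK

Get the spectrophotometer ready to scan, with fingertip pushes only. In the open sample compartment, press the blue-stoppered and the red-stoppered cell gently down until both sit fully home in the holder, so that the beam passes through their windows; then push the lid by its black finger bar, without slamming it, until the compartment is fully shut. Do not pull any cell up, and leave the white-stoppered cell and the things beside the instrument as they are.

Things in the scene. Friction and masses are not known exactly. Their poses are not given: they have to be found in the camera images.
- spectrophotometer: Beige bench spectrophotometer, 509 x 527 mm, 224 mm high without its screen; fixed to the bench, but place and yaw differ each time. Origin under its centre at bench height; x axis to its rear (the lid opens that way), y to its left, z up. Its screen stands at x -15 to 68, y -75 to 219 mm of this frame, 252 to 455 mm high.
- well (a point): Centre of the open top of the sample compartment, 207 mm above the bench; axes as the instrument's. The well reaches 88 mm from here to front and rear and 100 mm to each side; front sill 195 mm high, and along each side, 112 mm off, runs a 5 mm lid rail 239 mm high. Six cell slots 20 mm apart run along x through the middle: slot floor 113 mm, holder top 143 mm above the bench.
- spectrophotometer_lid (a joint): Sliding compartment lid, in m: 0 fully shut (front stop), 0.19 fully open to the rear. Starts 0.15 to 0.185 open. It slides along the instrument's x but rises to the rear by 0.065 rad (so it sinks as it shuts), stays where it is left, and a push of about 1 N moves it.
- lid_bar (a point): Middle of the top edge of the black finger bar across the lid near its front edge: 90 mm long (along the instrument's y), 10 mm thick (x), rounded top, 15 mm above the lid's surface. The lid behind it is plain and rises 13 mm in 190 mm to the rear; the groove and lines drawn there take no finger. Push the bar's rear face toward the front.
- cell_blue (a joint): How far the blue-stoppered cell stands above its seat, in m: 0 is fully home. It starts 0.005 to 0.012 high; the springs of the holder keep it at its height and it takes about 4 N straight down to move it.
- cell_blue_top (a point): Centre of the flat top of the blue stopper, 13 mm in diameter and 8 mm high, on a clear cell 12.5 x 12.5 x 45 mm that stands upright in the slot at x = -148 mm of the instrument's frame. With the cell home the top is 167 mm above the bench.
- cell_red (a joint): As joint cell_blue, for the red-stoppered cell: 0 is fully home, it starts 0.005 to 0.012 high.
- cell_red_top (a point): Centre of the flat top of the red stopper, same size and same height when home (167 mm above the bench), in the slot at x = -108 mm of the instrument's frame.
- cell_white (a joint): As joint cell_blue, for the white-stoppered cell, which is already home (0) in the slot at x = -68 mm of the instrument's frame and stays there.
- cell_case: Bystander: closed dark grey cell case, 64 x 118 x 34 mm, loose on the bench to the right of the instrument; origin under its centre.
- beaker: Bystander: clear beaker, 58 mm wide, 71 mm high, loose on the bench to the right of the instrument; origin under its centre.
- wash_bottle: Bystander: white wash bottle with a blue cap, 66 x 96 x 192 mm, loose on the bench to the right; origin under its centre.
- tweezers: Bystander: steel tweezers, 16 x 128 x 8 mm, lying loose on the bench to the right of the instrument; origin under their middle.

How it is judged:
By the outcome, as a careful person would: the job done as asked, in the order asked, and still so for the second after the job is handed in, with the robot touching nothing.
It also fails if it takes over 51 s, if anything falls off the work surface, if the arm or the gripper's body presses on something with over 40 N, if the wrist force passes 120 N, or if a joint passes its speed limit or range.

ROBOT

A 6-joint arm with a two-finger parallel gripper is mounted at the origin on a cart in front of the work surface, level with it; the furniture and walls round the work are solid. World frame = base frame: x ahead of the robot, y to its left, z up, the work surface at z = 0. Lengths are in m, angles in rad, forces in N, time in s.
With the tool pointing down it reaches from about 0.225 to 0.875 m from the base axis. Payload 3.4 kg.
Tool frame: the origin (TCP) lies between the finger pads; the fingertips stand 22 mm ahead of it and the grasp point (between the pads) lies 3 mm ahead of it (manip.finger_overhang is the distance from the TCP to the fingertips, in m); z points along the fingers, y is the line along which they close (so a half turn about z gives the same grasp; the last joint's range is limited). The gripper opens to 85 mm and grips with 20 to 120 N. Pads are 22 mm wide; open, the fingers measure 114 mm over their backs; the gripper's body (76 mm by 85 mm) begins 54 mm behind the grasp point. The pads swing forward as they close: fully open they stand 13 mm farther back than shut.
Start: joints at [-1.327, 0.276, 1.505, -0, 1.361, -0.121], TCP at [0.205, -0.537, 0.253] pointing down, gripper open.
Joint ranges: [-2.89, 2.89], [-0.75, 2.08], [0.22, 2.7], [-1.18, 4.32], [0.11, 2.71], [-2.7, 2.7]. Speed limits (rad/s): [2.57, 2.57, 3.14, 3.14, 3.14, 3.14].

INTERFACE

Orientations are given as a unit quaternion [w, x, y, z].
In Python, from rig import get_state, eyes, order, manip gives the robot as it stands.
- The arm moves only by the tool drive_tool, never from a script. Its argument "rows" is a list of rows, each a list of 4 numbers: the shift along the tool's x, y, z in units of 25 mm (1.0 is 25 mm), then the turn about the tool's z in units of 6 degrees (1.0 is 6 degrees). A call has exactly 8 rows; each row is the pose to reach, as a shift and turn from the pose commanded when the call began, along the tool's axes at that moment; what a row does not reach only later rows make up. A row lasts 1/12 s, in which the tool goes at most 41.7 mm and 7.16 degrees, less where a joint would pass 70% of its speed; a pose out of reach is approached as far as the arm can. A call with a gripper value outside its range is refused whole. "grip" is the finger opening in mm, from 0 to 85.4, set as the call begins (left out, the last holds). The fingers move at their own pace and stop on an object; "newtons" is the grip in N (left out, the last holds). Time passes only in rows, so rows that repeat a pose let the fingers close, or fill a call up. It gives the time, the measured TCP pose, the force, the opening and the grip force at its end, in the units of the state.
- get_state(): the state, without advancing time (a new reading comes with each control period).
- eyes.get_image(name): name is "scene" or "top" or "wrist"; returns (picture, depth): 420x560x3 uint8, red, green, blue; 420x560 float32, m along the optical axis (not along the pixel's ray), 0 where there is no reading.
- eyes.camera_info(name): a dict with "fx", "fy", "cx", "cy" (pixels), "R" (3x3) and "t" (3): a world point X has camera coordinates R X + t. Camera axes: x right, y down, z forward; pixel columns grow to the right and rows downward; lengths in m; the calibration is good to about 2 mm. The wrist camera is an equidistant fisheye: a pixel r from the principal point sees the ray r / f radians off the axis. A picture is of the moment at which its call begins: read the wrist's pose just before it. camera_info takes no time and is no camera call; for the wrist camera it gives the pose at the moment of the call.
- order.sign_off(): hands the job in; it is judged then, once.
The state is a dict: "clock": time; "qpos": joint angles; "qd": joint speeds; "effort": joint torques, N m; "position": TCP position; "ee_rot": TCP orientation; "contact_force": force on the tool from outside, world axes, zero at the start; "moment": the same for the moment, N m; "width": finger opening in m; "gripper_force": force on a finger pad.
Only numpy, scipy, OpenCV 4.12 (cv2) and the standard library are available. Lean on these libraries where they do the work, as an engineer would, in place of code of your own. Each camera call takes 0.05 s, during which the arm holds its last target. There are 200 camera calls.

## Working session

There is one attempt and no reset: what is moved stays moved. The work goes in short steps, Python scripts to look and compute and a tool call to move; the robot and the scene stay as the last step left them, time stands still between calls to the robot, and variables do not carry over. Pictures are saved under pics/ and viewed, at most 10 in all, crops included, and the job is handed in when it is done.

Besides the shell and the picture viewer there is one more tool, called in YAML: its name, and indented under it one key for each argument. drive_tool: Moves the arm, as the interface text tells. Its arguments: {"type":"object","properties":{"rows":{"type":"array","items":{"type":"array","items":{"type":"number"}}},"grip":{"type":"number"},"newtons":{"type":"number"}},"required":["rows"]}

```bash
mkdir -p pics
cat > h.py <<'E'
import numpy as np, cv2
from rig import get_state, eyes, order, manip
def snap(n,f):
    i=eyes.camera_info(n); p,d=eyes.get_image(n)
    cv2.imwrite(f'pics/{f}.png',p[:,:,::-1]); np.savez(f'pics/{f}.npz',p=p,d=d,**{k:np.array(i[k]) for k in('fx','fy','cx','cy','R','t')})
def ray(f,u,v):
    z=np.load(f'pics/{f}.npz'); x=(u-z['cx'])/z['fx'];y=(v-z['cy'])/z['fy']
    R=z['R'];c=-R.T@z['t'];return c,R.T@np.array([x,y,1.]),z['d'][int(round(v)),int(round(u))]
def P(f,u,v):
    c,r,d=ray(f,u,v);return c+r*d
def atz(f,u,v,h):
    c,r,d=ray(f,u,v);return c+r*(h-c[2])/r[2]
E
python3 - <<'E'
from h import *
snap('top','t0');snap('scene','s0');s=get_state();print(s['clock'],s['position'],s['ee_rot'],s['contact_force'],manip.finger_overhang)
a=cv2.imread('pics/t0.png');b=cv2.imread('pics/s0.png')
for n in 'top','scene':
  i=eyes.camera_info(n);print(n,i['fx'],-np.array(i['R']).T@i['t'],np.round(i['R'],3).tolist())
cv2.imwrite('pics/both.png',np.vstack([a,b])[:, :] if 0 else cv2.resize(np.hstack([a,b]),(800,300)))
E
```

```text
0.1 [ 0.20504413 -0.53672732  0.25251787] [-8.37146817e-04  9.83412048e-01  1.81383682e-01 -5.38735015e-05] [ 0.16958816 -0.11711829 -0.16853776] 0.022
top 393.8493440429435 [0.34984275 0.13500617 1.15095025] [[-0.008, -1.0, -0.014], [-0.984, 0.01, -0.177], [0.177, 0.012, -0.984]]
scene 536.8860296977527 [-0.00417475 -0.64524473  1.33519115] [[0.827, -0.562, 0.013], [-0.433, -0.652, -0.623], [0.359, 0.51, -0.782]]
```

View pics/t0.png

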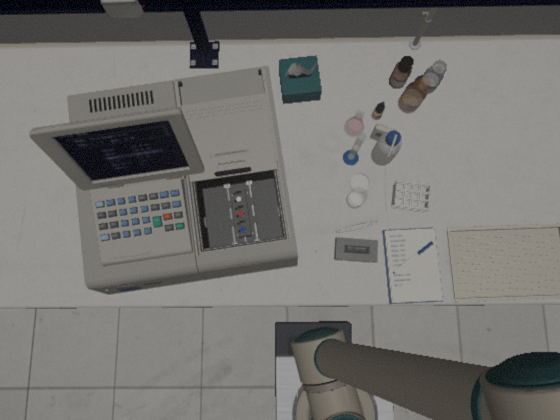

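View pics/s0.png

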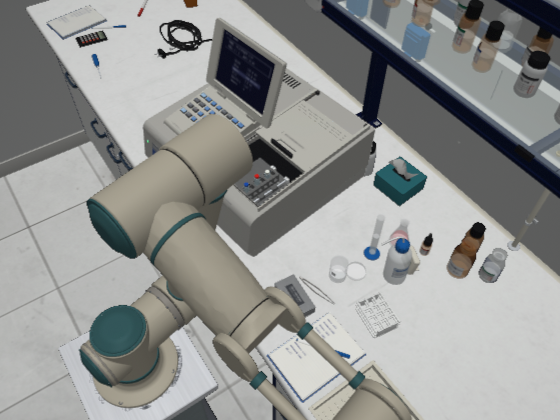

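The top view shows the well at about (240,212), with the blue stopper at (242,229), red at (239,212), white at (238,198) and the bar at (233,171). In the scene view the stoppers are near (247,184), (257,176) and (268,171). I'll enlarge both.

Run:
```python
from h import *
a=cv2.imread('pics/t0.png')[155:255,180:305];b=cv2.imread('pics/s0.png')[125:225,220:345]
f=lambda x:cv2.resize(x,None,fx=6,fy=6,interpolation=cv2.INTER_CUBIC)
cv2.imwrite('pics/ct.png',f(a));cv2.imwrite('pics/cs.png',f(b))
```

```text
(no output)
```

View pics/ct.png

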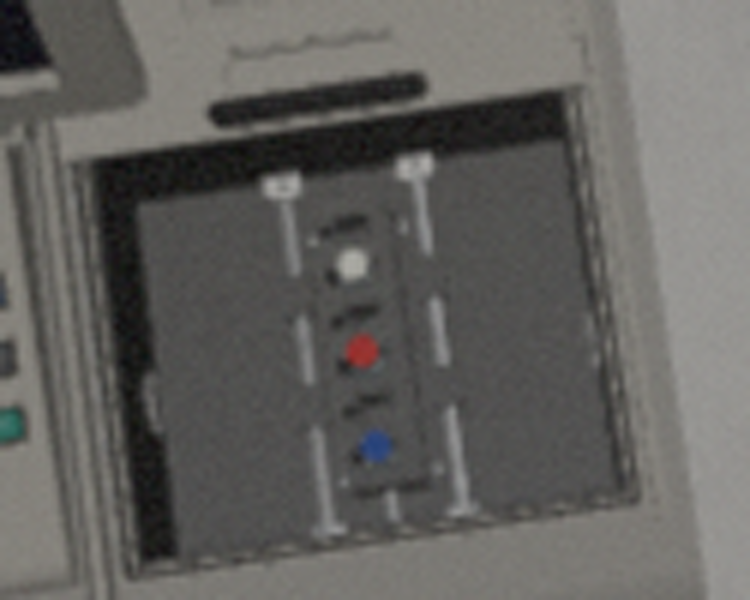

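View pics/cs.png

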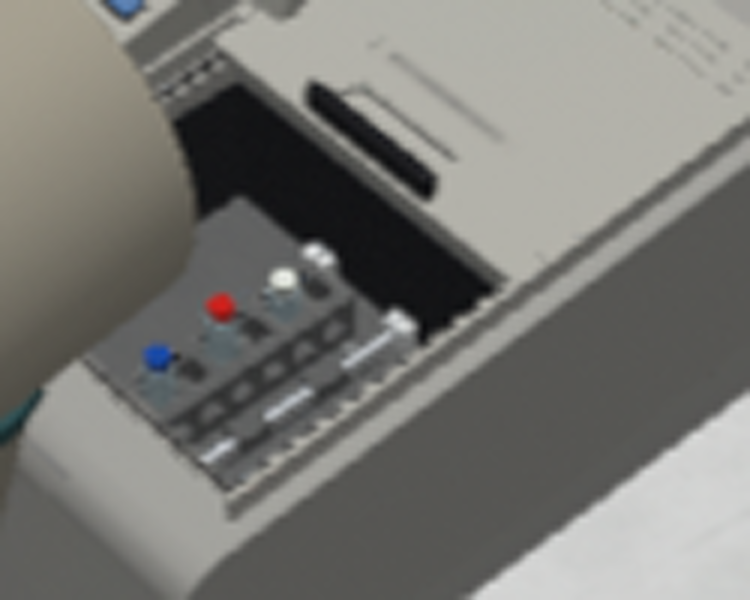

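Enlarged top crop: blue (376,446), red (362,351), white (352,264), bar ends (212,113) and (424,86). Scene crop: blue (157,353), red (221,304), white (283,277), bar ends (312,88) and (434,186).

```bash
cat >> h.py <<'E'
def tri(rs):
    A=0;b=0
    for c,r in rs:
        r=r/np.linalg.norm(r);M=np.eye(3)-np.outer(r,r);A=A+M;b=b+M@c
    return np.linalg.solve(A,b)
E
python3 - <<'E'
from h import *
np.set_printoptions(precision=4,suppress=True)
k=lambda p,o:((p[0]+.5)/6-.5+o[0],(p[1]+.5)/6-.5+o[1])
T={'blue':(376,446),'red':(362,351),'white':(352,264),'barL':(212,113),'barR':(424,86)}
S={'blue':(157,353),'red':(221,304),'white':(283,277),'barL':(312,88),'barR':(434,186)}
R={}
for n in T:
    t=k(T[n],(180,155));s=k(S[n],(220,125))
    rs=[ray('t0',*t),ray('s0',*s)];X=tri([q[:2] for q in rs]);R[n]=X
    res=max(np.linalg.norm(np.cross(X-c,r/np.linalg.norm(r))) for c,r,_ in rs)
    print(n,X,'res',round(res*1e3,1),'dT',P('t0',*t),'dS',P('s0',*s))
    for h in(.167,.176):print('   atz',atz('t0',*t,h),atz('s0',*s,h)) if 'bar' not in n else 0
d=R['barL']-R['barR'];print('yaw bar',np.arctan2(-d[0],d[1]));d=R['white']-R['blue'];print('yaw cells',np.arctan2(d[1],d[0]),np.linalg.norm(d))
# lid/rail yaw from depth edges : right outer wall edge top
for p in((96,160),(150,570),(570,95),(630,500)):
    t=k(p,(180,155));print(p,P('t0',*t))
E
```

```text
blue [0.4843 0.2353 0.1752] res 0.1 dT [0.485  0.2359 0.1696] dS [0.4867 0.2394 0.1698]
   atz [0.4854 0.2362 0.167 ] [0.4879 0.2415 0.167 ]
   atz [0.4841 0.2353 0.176 ] [0.4841 0.2347 0.176 ]
red [0.5238 0.2409 0.1804] res 0.2 dT [0.5242 0.2413 0.1774] dS [0.5264 0.2448 0.1753]
   atz [0.526  0.2425 0.167 ] [0.5302 0.2511 0.167 ]
   atz [0.5244 0.2415 0.176 ] [0.5261 0.2442 0.176 ]
white [0.5631 0.2467 0.1705] res 0.1 dT [0.5639 0.2472 0.1661] dS [0.5638 0.2475 0.1693]
   atz [0.5637 0.2471 0.167 ] [0.5649 0.2493 0.167 ]
   atz [0.5618 0.2461 0.176 ] [0.5605 0.2424 0.176 ]
barL [0.6134 0.2971 0.2299] res 0.3 dT [0.6124 0.2968 0.2324] dS [0.612  0.2945 0.2329]
barR [0.6248 0.2112 0.2291] res 1.2 dT [0.622  0.2111 0.2345] dS [0.631  0.2176 0.2205]
yaw bar 0.13253745911302756
yaw cells 0.14280341116562814 0.07972026433616024
(96, 160) [0.3498 0.135  1.151 ]
(150, 570) [0.4314 0.324  0.1982]
(570, 95) [0.6249 0.1528 0.2096]
(630, 500) [0.4582 0.1298 0.1967]
```

Run:
```python
from h import *
np.set_printoptions(precision=4,suppress=True)
i=eyes.camera_info('wrist');c=-np.array(i['R']).T@i['t'];s=get_state();w,x,y,z=s['ee_rot']
from scipy.spatial.transform import Rotation as Ro
print('cam in tool',Ro.from_quat([x,y,z,w]).inv().apply(c-s['position']))
a=.14;B=np.array([.4843,.2353])
for f in('t0','s0'):
    zz=np.load(f'pics/{f}.npz');v,u=np.mgrid[:420,:560];d=zz['d'].astype(float)
    C=np.stack([(u-zz['cx'])/zz['fx']*d,(v-zz['cy'])/zz['fy']*d,d],-1).reshape(-1,3)
    X=(C-zz['t'])@zz['R'];X=X[d.ravel()>0]
    q=X[:,:2]-B;ix=q[:,0]*np.cos(a)+q[:,1]*np.sin(a)-.148;iy=-q[:,0]*np.sin(a)+q[:,1]*np.cos(a)
    m=(X[:,2]>.27)&(X[:,2]<.45)&(ix>-.06)&(ix<.2)&(iy>-.1)&(iy<.4)
    print(f,'screen ix',np.percentile(ix[m],[1,50,99]),'iy',np.percentile(iy[m],[0.5,1,2,50,99]))
    for lo in np.arange(-.02,.18,.02):
        m=(abs(ix-lo)<.01)&(abs(iy)<.03);print(round(lo,2),np.round(np.median(X[m,2]),4),end='; ')
```

```text
cam in tool [ 0.072  -0.0005 -0.1198]
t0 screen ix [-0.0102  0.0256  0.0621] iy [0.0631 0.0635 0.0659 0.2101 0.3512]
-0.02 0.1572; 0.0 0.2159; 0.02 0.22; 0.04 0.2222; 0.06 0.2231; 0.08 0.2243; 0.1 0.2255; 0.12 0.2269; 0.14 0.2286; 0.16 0.2298; s0 screen ix [-0.0112  0.0238  0.0519] iy [0.0627 0.0632 0.0642 0.1994 0.3517]
-0.02 0.1703; 0.0 0.1962; 0.02 0.2207; 0.04 0.2227; 0.06 0.2236; 0.08 0.2242; 0.1 0.2255; 0.12 0.2275; 0.14 0.2281; 0.16 0.2307;
```

drive_tool:
  rows:
    - [0,0,-1,0.7]
    - [0,0,-2,1.4]
    - [0,0,-3,2.15]
    - [0,0,-4,2.15]
    - [0,0,-4,2.15]
    - [0,0,-4,2.15]
    - [0,0,-4,2.15]
    - [0,0,-4,2.15]
  grip: 0
  newtons: 20

```text
clock: 0.77
position: [0.205, -0.5365, 0.3516]
ee_rot: [-0.002, 0.998, 0.07, -0.0]
contact_force: [0.1, 0.3, 0.1]
width: -0.0004
gripper_force: 0.0
```

drive_tool:
  rows:
    - [0.5,-1.2,0,0]
    - [1,-2.4,0,0]
    - [1.5,-3.6,0,0]
    - [2,-4.8,0,0]
    - [2.5,-6,0,0]
    - [3,-7.2,0,0]
    - [3.5,-8.4,0,0]
    - [4,-9.6,0,0]

```text
clock: 1.43
position: [0.2705, -0.2835, 0.352]
ee_rot: [-0.001, 0.998, 0.069, -0.001]
contact_force: [0.1, -0.0, -0.3]
width: -0.0003
gripper_force: 0.0
```

drive_tool:
  rows:
    - [0.5,-1.2,0,0]
    - [1,-2.4,0,0]
    - [1.5,-3.6,0,0]
    - [2,-4.8,0,0]
    - [2.5,-6,0,0]
    - [3,-7.2,0,0]
    - [3.5,-8.4,0,0]
    - [4,-9.6,0,0]

```text
clock: 2.1
position: [0.3357, -0.0323, 0.3522]
ee_rot: [-0.0, 0.998, 0.07, -0.001]
contact_force: [1.3, -0.1, -0.3]
width: -0.0001
gripper_force: 0.0
```

drive_tool:
  rows:
    - [0.5,-1.2,0,0]
    - [1,-2.4,0,0]
    - [1.5,-3.6,0,0]
    - [2,-4.8,0,0]
    - [2.5,-6,0,0]
    - [3,-7.2,0,0]
    - [3.5,-8.4,0,0]
    - [3.5,-8.4,0,0]

```text
clock: 2.77
position: [0.3944, 0.1909, 0.3515]
ee_rot: [-0.002, 0.997, 0.072, -0.001]
contact_force: [-0.1, -0.3, 0.6]
width: 0.0001
gripper_force: 0.0
```

Run:
```python
from h import *
snap('wrist','w0');s=get_state();print(s['position'],s['ee_rot']);z=np.load('pics/w0.npz');print(z['fx'],z['cx'],z['cy'])
```

```text
[0.39359545 0.18823303 0.35151777] [ 1.25817012e-04  9.97399048e-01  7.20574654e-02 -1.68664039e-03]
325.19226210127806 280.4852763038133 207.78759228012584
```

drive_tool:
  rows:
    - [0.5,-0.5,0,0]
    - [1,-1,0,0]
    - [1.5,-1,0,0]
    - [2,-1,0,0]
    - [2.5,-1,0,0]
    - [2.5,-1,0,0]
    - [2.5,-1,0,0]
    - [2.5,-1,0,0]

```text
clock: 3.48
position: [0.4519, 0.2188, 0.3531]
ee_rot: [0.0, 0.998, 0.069, -0.001]
contact_force: [-0.7, 1.0, -0.4]
width: -0.0003
gripper_force: 0.0
```

Run:
```python
from h import *
snap('wrist','w1')
a=cv2.imread('pics/w0.png');b=cv2.imread('pics/w1.png')
cv2.imwrite('pics/w01.png',cv2.resize(np.hstack([a[:,100:460],b[:,100:460]]),None,fx=1.11,fy=1.11))
```

```text
(no output)
```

View pics/w01.png

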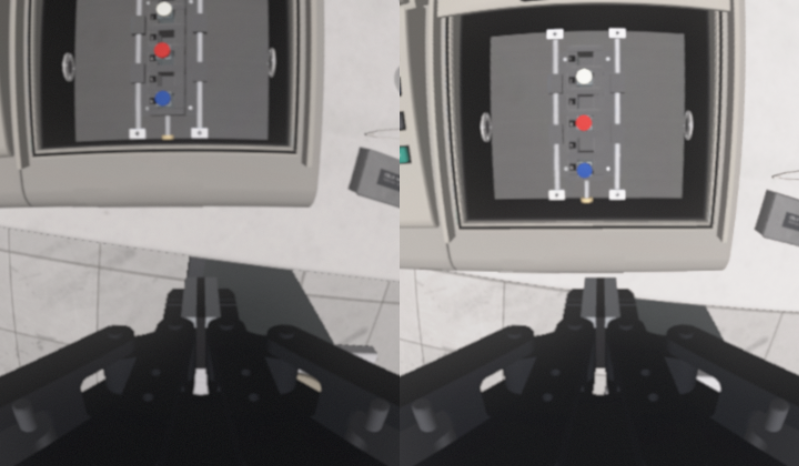

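Two wrist views. The left one (w0) has blue at (163,98), red (162,50) and white (164,9). The right one (w1) has blue at (585,171), red (584,123) and white (584,77), with the bar just at its top edge. I'll segment by colour and triangulate.

```bash
cat >> h.py <<'E'
def wray(f,u,v):
    z=np.load(f'pics/{f}.npz');dx,dy=u-z['cx'],v-z['cy'];r=np.hypot(dx,dy);th=r/z['fx']
    k=np.sin(th)/max(r,1e-9);R=z['R'];d=np.array([dx*k,dy*k,np.cos(th)])
    return -R.T@z['t'],R.T@d,z['d'][int(round(v)),int(round(u))]/np.cos(th)
def blob(f,c):
    p=np.load(f'pics/{f}.npz')['p'].astype(int);r,g,b=p[...,0],p[...,1],p[...,2]
    m=((r>g+70)&(r>b+70)) if c=='red' else (b>r+50)&(b>g+40)
    m=m.astype(np.uint8);m[:, :140]=0;m[:,460:]=0
    n,l,st,ce=cv2.connectedComponentsWithStats(m);k=1+np.argmax(st[1:,4]);return ce[k],st[k,4]
E
python3 - <<'E'
from h import *
np.set_printoptions(precision=4,suppress=True)
a=.14;B=np.array([.4843,.2353])
for c in('blue','red','white'):
    W={'w0':(100+164/1.11,9/1.11),'w1':(100+(584-399.6)/1.11,77/1.11)}
    rs=[]
    for f in('w0','w1'):
        if c!='white': p,n=blob(f,c);print(f,p,n,end=' ')
        else:p=W[f]
        q=wray(f,*p);rs.append(q);print('depth pt',q[0]+q[1]*q[2],end=' ')
    print('\n',c,tri([q[:2] for q in rs]))
E
```

```text
w0 [245.9728  88.0476] 147 depth pt [0.4847 0.2372 0.1706] w1 [266.1164 153.0479] 146 depth pt [0.4851 0.2376 0.1718] 
 blue [0.4847 0.2376 0.1687]
w0 [245.5974  44.6948] 154 depth pt [0.5241 0.2426 0.1772] w1 [265.3043 110.2174] 161 depth pt [0.5244 0.2434 0.178 ] 
 red [0.5246 0.2433 0.174 ]
depth pt [0.563  0.2478 0.1666] depth pt [0.5631 0.2485 0.1654] 
 white [0.5633 0.2483 0.1653]
```

drive_tool:
  rows:
    - [0.7,-0.25,0,0]
    - [1.4,-0.54,0,0]
    - [1.4,-0.54,1,0]
    - [1.4,-0.54,2,0]
    - [1.4,-0.54,3,0]
    - [1.4,-0.54,4,0]
    - [1.4,-0.54,5,0]
    - [1.4,-0.54,5,0]

```text
clock: 4.2
position: [0.4813, 0.2365, 0.2238]
ee_rot: [0.001, 0.998, 0.07, -0.005]
contact_force: [-0.9, -0.5, -0.7]
width: 0.0
gripper_force: 0.0
```

```bash
cat > st.py <<'E'
from h import *
s=get_state();print(s['clock'],np.round(s['position'],4),np.round(s['ee_rot'],4),np.round(s['contact_force'],2),np.round(s['qpos'],2))
E
python3 st.py
```

```text
4.2 [0.4813 0.2365 0.2238] [ 0.0014  0.9975  0.0698 -0.0049] [-0.86 -0.53 -0.7 ] [ 0.33  0.24  1.63 -0.    1.28  1.76]
```

drive_tool:
  rows:
    - [0.1,0,0.2,0]
    - [0.1,0,0.4,0]
    - [0.1,0,0.6,0]
    - [0.1,0,0.8,0]
    - [0.1,0,0.8,0]
    - [0.1,0,0.8,0]
    - [0.1,0,0.8,0]
    - [0.1,0,0.8,0]

```text
clock: 4.87
position: [0.4877, 0.2382, 0.2087]
ee_rot: [-0.0, 0.998, 0.07, 0.0]
contact_force: [-0.1, -0.5, -1.2]
width: 0.0001
gripper_force: 0.0
```

```bash
python3 st.py
```

```text
4.8667 [0.4877 0.2382 0.2087] [-1.000e-04  9.976e-01  6.980e-02  4.000e-04] [-0.1  -0.5  -1.16] [ 0.33  0.26  1.65 -0.    1.24  1.76]
```

drive_tool:
  rows:
    - [-0.1,0,0.1,0]
    - [-0.1,0,0.2,0]
    - [-0.1,0,0.3,0]
    - [-0.1,0,0.38,0]
    - [-0.1,0,0.44,0]
    - [-0.1,0,0.5,0]
    - [-0.1,0,0.55,0]
    - [-0.1,0,0.6,0]

```text
clock: 5.53
position: [0.4851, 0.2378, 0.1934]
ee_rot: [0.0, 0.998, 0.07, 0.0]
contact_force: [-0.8, 0.3, 3.8]
width: -0.0002
gripper_force: 1.7
```

drive_tool:
  rows:
    - [0,0,0.02,0]
    - [0,0,0.04,0]
    - [0,0,0.06,0]
    - [0,0,0.08,0]
    - [0,0,0.1,0]
    - [0,0,0.1,0]
    - [0,0,0.1,0]
    - [0,0,0.1,0]

```text
clock: 6.2
position: [0.485, 0.2378, 0.1908]
ee_rot: [0.0, 0.998, 0.07, 0.0]
contact_force: [-0.8, -0.5, 2.9]
width: -0.0001
gripper_force: 1.6
```

Contact shows about 3–4 N, and the cell is moving down. I'll keep going in 0.5 mm rows until the force climbs.

drive_tool:
  rows:
    - [0,0,0.01,0]
    - [0,0,0.02,0]
    - [0,0,0.03,0]
    - [0,0,0.04,0]
    - [0,0,0.05,0]
    - [0,0,0.06,0]
    - [0,0,0.06,0]
    - [0,0,0.06,0]

```text
clock: 6.87
position: [0.485, 0.2378, 0.1892]
ee_rot: [0.0, 0.998, 0.07, 0.0]
contact_force: [-0.9, -1.0, 3.6]
width: -0.0
gripper_force: 1.4
```

```bash
python3 st.py
```

```text
6.8667 [0.485  0.2378 0.1892] [1.000e-04 9.976e-01 6.980e-02 1.000e-04] [-0.91 -0.98  3.6 ] [ 0.33  0.27  1.68 -0.    1.19  1.76]
```

drive_tool:
  rows:
    - [0,0,0.01,0]
    - [0,0,0.02,0]
    - [0,0,0.03,0]
    - [0,0,0.04,0]
    - [0,0,0.04,0]
    - [0,0,0.04,0]
    - [0,0,0.04,0]
    - [0,0,0.04,0]

```text
clock: 7.53
position: [0.4851, 0.2378, 0.1889]
ee_rot: [-0.0, 0.998, 0.07, 0.0]
contact_force: [-1.1, -0.8, 6.1]
width: 0.0004
gripper_force: 3.2
```

drive_tool:
  rows:
    - [0,0,0.01,0]
    - [0,0,0.02,0]
    - [0,0,0.03,0]
    - [0,0,0.04,0]
    - [0,0,0.04,0]
    - [0,0,0.04,0]
    - [0,0,0.04,0]
    - [0,0,0.04,0]

```text
clock: 8.2
position: [0.4852, 0.2379, 0.1888]
ee_rot: [-0.0, 0.998, 0.07, 0.001]
contact_force: [-2.2, -0.8, 11.6]
width: -0.0001
gripper_force: 5.6
```

Blue is home: the TCP stands at 0.1888 and the force climbs steeply. Next, red.

drive_tool:
  rows:
    - [0,0,-0.5,0]
    - [0,0,-1,0]
    - [0,0,-1.4,0]
    - [0.6,0,-1.4,0]
    - [1.2,0,-1.4,0]
    - [1.6,0,-1.4,0]
    - [1.6,0,-1.4,0]
    - [1.6,0,-1.2,0]

```text
clock: 8.87
position: [0.525, 0.2434, 0.2173]
ee_rot: [-0.0, 0.998, 0.07, 0.0]
contact_force: [-0.2, 0.3, 0.3]
width: 0.0001
gripper_force: 0.0
```

drive_tool:
  rows:
    - [0,0,0.2,0]
    - [0,0,0.3,0]
    - [0,0,0.4,0]
    - [0,0,0.45,0]
    - [0,0,0.5,0]
    - [0,0,0.5,0]
    - [0,0,0.5,0]
    - [0,0,0.5,0]

```text
clock: 9.53
position: [0.5247, 0.2434, 0.205]
ee_rot: [-0.0, 0.998, 0.07, 0.0]
contact_force: [0.1, 0.7, 0.2]
width: -0.0001
gripper_force: 0.0
```

drive_tool:
  rows:
    - [0,0,0.06,0]
    - [0,0,0.12,0]
    - [0,0,0.17,0]
    - [0,0,0.22,0]
    - [0,0,0.27,0]
    - [0,0,0.32,0]
    - [0,0,0.36,0]
    - [0,0,0.4,0]

```text
clock: 10.2
position: [0.5246, 0.2434, 0.1949]
ee_rot: [0.0, 0.998, 0.07, 0.0]
contact_force: [0.2, -0.7, 2.8]
width: -0.0002
gripper_force: 1.7
```

drive_tool:
  rows:
    - [0,0,0.03,0]
    - [0,0,0.06,0]
    - [0,0,0.09,0]
    - [0,0,0.12,0]
    - [0,0,0.15,0]
    - [0,0,0.18,0]
    - [0,0,0.18,0]
    - [0,0,0.18,0]

```text
clock: 10.87
position: [0.5246, 0.2434, 0.1901]
ee_rot: [0.0, 0.998, 0.07, -0.0]
contact_force: [-0.3, 0.0, 2.4]
width: -0.0
gripper_force: 1.0
```

drive_tool:
  rows:
    - [0,0,0.02,0]
    - [0,0,0.03,0]
    - [0,0,0.05,0]
    - [0,0,0.06,0]
    - [0,0,0.07,0]
    - [0,0,0.08,0]
    - [0,0,0.08,0]
    - [0,0,0.08,0]

```text
clock: 11.53
position: [0.5247, 0.2434, 0.1889]
ee_rot: [-0.0, 0.998, 0.07, 0.0]
contact_force: [-0.9, -0.2, 5.8]
width: 0.0003
gripper_force: 3.1
```

drive_tool:
  rows:
    - [0,0,0.01,0]
    - [0,0,0.02,0]
    - [0,0,0.03,0]
    - [0,0,0.04,0]
    - [0,0,0.04,0]
    - [0,0,0.04,0]
    - [0,0,0.04,0]
    - [0,0,0.04,0]

```text
clock: 12.2
position: [0.5247, 0.2434, 0.1888]
ee_rot: [-0.0, 0.998, 0.07, 0.001]
contact_force: [-2.7, -1.0, 9.5]
width: -0.0
gripper_force: 5.2
```

Both cells are home. I'll rise and look at the bar.

drive_tool:
  rows:
    - [0,0,-0.6,0]
    - [0,0,-1.6,0]
    - [0,0,-2.8,0]
    - [0,0,-4,0]
    - [0,0.4,-5,0]
    - [0,0.9,-5.2,0]
    - [0,0.9,-5.2,0]
    - [0,0.9,-5.2,0]

```text
clock: 12.87
position: [0.5274, 0.2205, 0.3161]
ee_rot: [0.0, 0.998, 0.069, -0.001]
contact_force: [0.1, 0.7, -0.9]
width: -0.0004
gripper_force: 0.0
```

```bash
python3 st.py
python3 - <<'E'
from h import *
snap('wrist','w2');cv2.imwrite('pics/w2c.png',cv2.resize(cv2.imread('pics/w2.png')[0:280,150:430],None,fx=2.1,fy=2.1))
for c in('blue','red'):
    p,n=blob('w2',c);q=wray('w2',*p);print(c,p,q[0]+q[1]*q[2])
E
```

```text
12.8667 [0.5274 0.2205 0.3161] [ 0.000e+00  9.976e-01  6.910e-02 -8.000e-04] [ 0.1   0.66 -0.87] [0.27 0.24 1.4  0.   1.5  1.71]
blue [256.0621118  240.57142857] [0.48550814 0.23759769 0.16589789]
red [254.86592179 197.94972067] [0.52445221 0.24321718 0.16512121]
```

View pics/w2c.png

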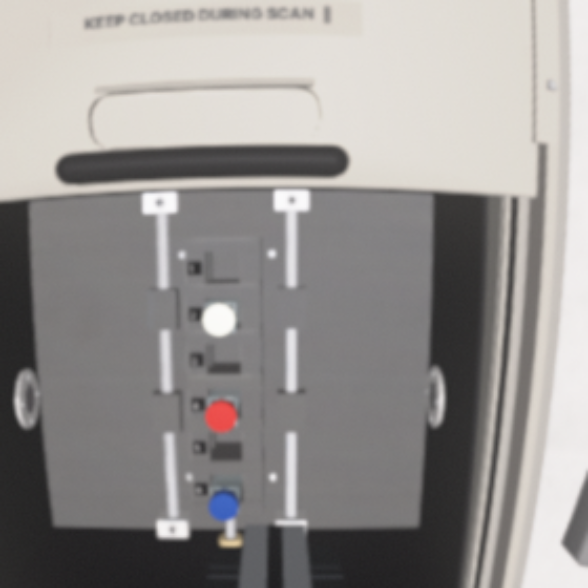

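All three stoppers stand at the same height now (white (219,320), red (221,416), blue (223,506)). The bar spans (57,167) to (348,160), with its rear edge at row ~148. I'll measure the bar and the lid behind it.

Run:
```python
from h import *
np.set_printoptions(precision=4,suppress=True)
for n,p in {'L':(62,167),'R':(344,161),'mid':(205,162),'rear@R':(280,147),'front@R':(280,177),'lid1':(280,120),'lid2':(280,95),'lid3':(280,60)}.items():
    q=wray('w2',150+p[0]/2.1,p[1]/2.1);X=q[0]+q[1]*q[2]
    d=X[:2]-[.4852,.2376];print(n,X,'inst ix',-.148+d[0]*.99+d[1]*.1395,'iy',-d[0]*.1395+d[1]*.99)
q=wray('w2',150+62/2.1,167/2.1);r=ray('t0',(212.5)/6-.5+180,113.5/6-.5+155);print(tri([q[:2],r[:2]]))
q=wray('w2',150+344/2.1,161/2.1);r=ray('t0',(424.5)/6-.5+180,86.5/6-.5+155);print(tri([q[:2],r[:2]]))
```

```text
L [0.6136 0.2977 0.2324] inst ix -0.012467499761206922 iy 0.04163211038468195
R [0.625  0.214  0.2304] inst ix -0.012881009216265046 iy -0.04289490125862949
mid [0.6187 0.2543 0.2336] inst ix -0.013501299098163128 iy -0.00213315911296353
rear@R [0.6261 0.2332 0.232 ] inst ix -0.009084938314478968 iy -0.02396766100229533
front@R [0.6178 0.232  0.225 ] inst ix -0.017513377903593103 iy -0.024011219844490235
lid1 [0.6373 0.2347 0.215 ] inst ix 0.002145106461205499 iy -0.0241075182273665
lid2 [0.6454 0.2358 0.216 ] inst ix 0.010322200162783861 iy -0.02411245913117484
lid3 [0.6562 0.2373 0.2197] inst ix 0.021257555670829615 iy -0.024104669883364672
[0.6133 0.2977 0.2306]
[0.6268 0.2127 0.2176]
```

drive_tool:
  rows:
    - [1,0,0,0]
    - [2,0,0,0]
    - [3,0,0,0]
    - [4,0,0,0]
    - [4.8,0,0,0]
    - [4.8,0,0.8,0]
    - [4.8,0,1.6,0]
    - [4.8,0,2.2,0]

```text
clock: 13.58
position: [0.6456, 0.238, 0.2575]
ee_rot: [0.0, 0.998, 0.07, -0.003]
contact_force: [-0.0, 0.1, -0.2]
width: -0.0001
gripper_force: 0.0
```

drive_tool:
  rows:
    - [0,0,0,0]
    - [0,0,0,0]
    - [0,0,0,0]
    - [0,0,0,0]
    - [0,0,0,0]
    - [0,0,0,0]
    - [0,0,0,0]
    - [0,0,0,0]

```text
clock: 14.25
position: [0.6466, 0.2378, 0.2628]
ee_rot: [-0.0, 0.998, 0.07, 0.0]
contact_force: [0.1, -0.6, -0.4]
width: -0.0002
gripper_force: 0.0
```

drive_tool:
  rows:
    - [0,0,0.15,0]
    - [0,0,0.3,0]
    - [0,0,0.45,0]
    - [0,0,0.55,0]
    - [0,0,0.65,0]
    - [0,0,0.7,0]
    - [0,0,0.7,0]
    - [0,0,0.7,0]

```text
clock: 14.92
position: [0.6466, 0.2378, 0.2447]
ee_rot: [0.0, 0.998, 0.07, -0.0]
contact_force: [0.1, 0.6, 0.4]
width: -0.0
gripper_force: 0.0
```

drive_tool:
  rows:
    - [-0.1,0,0,0]
    - [-0.2,0,0,0]
    - [-0.3,0,0,0]
    - [-0.36,0,0,0]
    - [-0.42,0,0,0]
    - [-0.48,0,0,0]
    - [-0.54,0,0,0]
    - [-0.6,0,0,0]

```text
clock: 15.58
position: [0.6316, 0.2357, 0.2448]
ee_rot: [0.0, 0.998, 0.07, 0.0]
contact_force: [0.2, 0.7, 0.3]
width: 0.0002
gripper_force: 0.2
```

drive_tool:
  rows:
    - [-0.1,0,0,0]
    - [-0.2,0,0.01,0]
    - [-0.35,0,0.02,0]
    - [-0.5,0,0.03,0]
    - [-0.65,0,0.04,0]
    - [-0.8,0,0.05,0]
    - [-0.95,0,0.06,0]
    - [-1.1,0,0.07,0]

```text
clock: 16.25
position: [0.604, 0.2318, 0.2431]
ee_rot: [0.0, 0.998, 0.07, 0.0]
contact_force: [1.1, -0.1, -0.1]
width: -0.0001
gripper_force: 0.3
```

```bash
python3 st.py
python3 - <<'E'
from h import *
snap('top','t2');cv2.imwrite('pics/t2c.png',cv2.resize(cv2.imread('pics/t2.png')[110:270,150:310],None,fx=3.5,fy=3.5))
E
```

```text
16.25 [0.604  0.2318 0.2431] [1.000e-04 9.976e-01 6.980e-02 0.000e+00] [ 1.11 -0.07 -0.13] [ 0.26  0.39  1.36 -0.    1.39  1.69]
```

View pics/t2c.png

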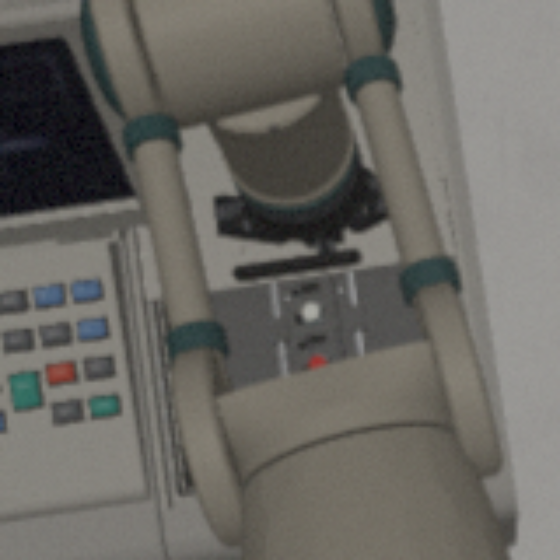

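The lid is sliding: the bar, at (298,264) in the crop, sits right ahead of the finger. I'll carry on, sinking with the slope.

drive_tool:
  rows:
    - [-0.2,0,0.01,0]
    - [-0.4,0,0.03,0]
    - [-0.6,0,0.04,0]
    - [-0.8,0,0.05,0]
    - [-1.0,0,0.07,0]
    - [-1.2,0,0.08,0]
    - [-1.4,0,0.09,0]
    - [-1.6,0,0.1,0]

```text
clock: 16.97
position: [0.5643, 0.2262, 0.2404]
ee_rot: [0.0, 0.998, 0.07, -0.0]
contact_force: [0.1, 0.9, -0.6]
width: 0.0
gripper_force: 0.3
```

drive_tool:
  rows:
    - [-0.2,0,0.01,0]
    - [-0.4,0,0.03,0]
    - [-0.6,0,0.04,0]
    - [-0.8,0,0.05,0]
    - [-1.0,0,0.07,0]
    - [-1.2,0,0.08,0]
    - [-1.35,0,0.09,0]
    - [-1.5,0,0.1,0]

```text
clock: 17.63
position: [0.5273, 0.221, 0.2381]
ee_rot: [0.0, 0.998, 0.07, 0.0]
contact_force: [0.7, -0.4, 0.0]
width: -0.0002
gripper_force: 0.3
```

drive_tool:
  rows:
    - [-0.1,0,0.01,0]
    - [-0.2,0,0.01,0]
    - [-0.3,0,0.02,0]
    - [-0.4,0,0.03,0]
    - [-0.5,0,0.03,0]
    - [-0.6,0,0.04,0]
    - [-0.7,0,0.05,0]
    - [-0.8,0,0.05,0]

```text
clock: 18.3
position: [0.5077, 0.2183, 0.2367]
ee_rot: [0.0, 0.998, 0.07, -0.0]
contact_force: [0.4, 1.1, -0.3]
width: -0.0003
gripper_force: 0.2
```

drive_tool:
  rows:
    - [-0.06,0,0,0]
    - [-0.12,0,0.01,0]
    - [-0.18,0,0.01,0]
    - [-0.24,0,0.02,0]
    - [-0.3,0,0.02,0]
    - [-0.36,0,0.02,0]
    - [-0.42,0,0.03,0]
    - [-0.48,0,0.03,0]

```text
clock: 18.97
position: [0.4959, 0.2166, 0.236]
ee_rot: [0.0, 0.998, 0.07, 0.0]
contact_force: [0.2, 0.4, -1.4]
width: 0.0001
gripper_force: 0.2
```

drive_tool:
  rows:
    - [-0.06,0,0,0]
    - [-0.12,0,0.01,0]
    - [-0.18,0,0.01,0]
    - [-0.24,0,0.02,0]
    - [-0.3,0,0.02,0]
    - [-0.36,0,0.02,0]
    - [-0.42,0,0.03,0]
    - [-0.48,0,0.03,0]

```text
clock: 19.63
position: [0.484, 0.215, 0.2353]
ee_rot: [0.0, 0.998, 0.07, 0.0]
contact_force: [-0.2, 0.2, -0.3]
width: 0.0001
gripper_force: 0.2
```

drive_tool:
  rows:
    - [-0.05,0,0,0]
    - [-0.1,0,0.01,0]
    - [-0.15,0,0.01,0]
    - [-0.2,0,0.01,0]
    - [-0.25,0,0.02,0]
    - [-0.3,0,0.02,0]
    - [-0.35,0,0.02,0]
    - [-0.4,0,0.03,0]

```text
clock: 20.3
position: [0.4742, 0.2136, 0.2345]
ee_rot: [0.0, 0.998, 0.07, 0.0]
contact_force: [0.9, -0.2, 1.3]
width: 0.0001
gripper_force: 0.2
```

drive_tool:
  rows:
    - [-0.05,0,0,0]
    - [-0.1,0,0.01,0]
    - [-0.15,0,0.01,0]
    - [-0.2,0,0.01,0]
    - [-0.25,0,0.02,0]
    - [-0.3,0,0.02,0]
    - [-0.3,0,0.02,0]
    - [-0.3,0,0.02,0]

```text
clock: 20.97
position: [0.4666, 0.2125, 0.234]
ee_rot: [0.0, 0.998, 0.07, -0.0]
contact_force: [-0.1, -0.2, -0.2]
width: -0.0004
gripper_force: 0.0
```

drive_tool:
  rows:
    - [-0.05,0,0,0]
    - [-0.1,0,0.01,0]
    - [-0.15,0,0.01,0]
    - [-0.2,0,0.01,0]
    - [-0.25,0,0.02,0]
    - [-0.3,0,0.02,0]
    - [-0.3,0,0.02,0]
    - [-0.3,0,0.02,0]

```text
clock: 21.63
position: [0.4615, 0.2118, 0.2339]
ee_rot: [-0.0, 0.998, 0.07, 0.002]
contact_force: [6.1, 0.1, -2.6]
width: 0.0002
gripper_force: 2.6
```

```bash
python3 st.py
python3 - <<'E'
from h import *
snap('scene','s3');cv2.imwrite('pics/s3c.png',cv2.resize(cv2.imread('pics/s3.png')[120:270,180:380],None,fx=3.5,fy=3.5))
E
```

```text
21.6333 [0.4615 0.2118 0.2339] [-2.000e-04  9.976e-01  6.980e-02  2.500e-03] [ 6.14  0.07 -2.6 ] [ 0.29  0.18  1.68 -0.    1.27  1.72]
```

View pics/s3c.png

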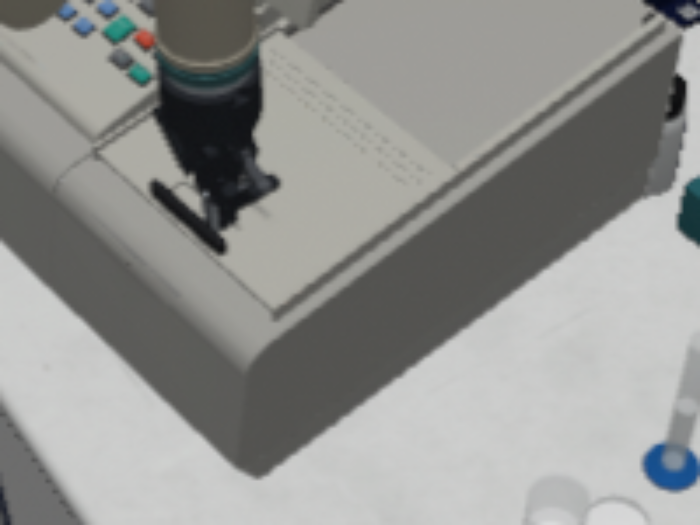

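The lid has reached its front stop: 6 N of force, and the front seam is closed in the picture. I'll back off and rise, then verify.

drive_tool:
  rows:
    - [0.1,0,-0.05,0]
    - [0.25,0,-0.1,0]
    - [0.35,0,-0.2,0]
    - [0.4,0,-0.5,0]
    - [0.4,0,-1.2,0]
    - [0.4,0,-2.2,0]
    - [0.4,0,-3.4,0]
    - [0.4,0,-4,0]

```text
clock: 22.35
position: [0.4701, 0.2132, 0.3374]
ee_rot: [-0.001, 0.998, 0.07, 0.002]
contact_force: [0.6, 0.1, 0.8]
width: -0.0004
gripper_force: 0.0
```

drive_tool:
  rows:
    - [-1,0,0,0]
    - [-2,0,0,0]
    - [-2,0,0,0]
    - [-2,0,0,0]
    - [-2,0,0,0]
    - [-2,0,0,0]
    - [-2,0,0,0]
    - [-2,0,0,0]

```text
clock: 23.02
position: [0.4204, 0.206, 0.3332]
ee_rot: [0.0, 0.998, 0.07, -0.0]
contact_force: [-0.6, 0.2, -0.1]
width: 0.0002
gripper_force: 0.0
```

```bash
python3 st.py
python3 - <<'E'
from h import *
snap('wrist','w4');cv2.imwrite('pics/w4c.png',cv2.resize(cv2.imread('pics/w4.png')[0:280,150:430],None,fx=2.1,fy=2.1))
E
```

```text
23.0167 [0.4204 0.206  0.3332] [ 1.000e-04  9.976e-01  6.960e-02 -3.000e-04] [-0.58  0.17 -0.15] [ 0.31  0.07  1.56 -0.    1.5   1.74]
```

View pics/w4c.png

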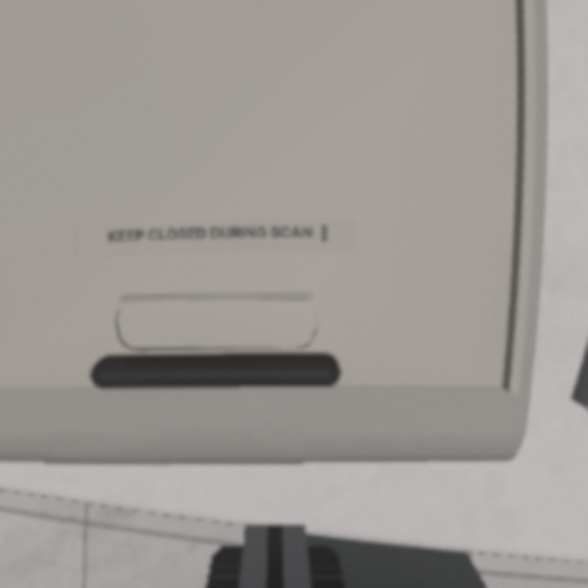

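The lid meets the front sill with no gap (seam at row ~387, bar at (215,370)), and the arm is clear. I'm handing the job in.

```bash
python3 -c "
from rig import order;print(order.sign_off())"
```

```text
the job is handed in; nothing more can be done
None
```

The blue and red cells are pressed fully home, the lid is pushed shut to its front stop, and the job was handed in at about 23 s with the arm clear of everything.

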